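# Close and latch the drive enclosure's hatch

## Robot

A 7-joint arm with a two-finger parallel gripper is mounted at the origin on the work surface. World frame = base frame: x ahead of the robot, y to its left, z up, the work surface at z = 0. Lengths are in m, angles in degrees, forces in N, time in s.
With the tool pointing down it reaches from about 0.425 to 1.025 m from the base axis. Payload 3.6 kg.
Tool frame: the origin (TCP) lies at the very end of the fingers, on their centre line; the grasp point (between the pads) lies r.grip_point_offset behind it (r.grip_point_offset is the distance from the TCP to the grasp point, in m); z points along the fingers, y is the line along which they close (so a half turn about z gives the same grasp; the last joint's range is limited). The gripper opens to 85 mm and grips with 20 to 120 N. Pads are 22 mm wide; open, the fingers measure 114 mm over their backs; the gripper's body (76 mm by 85 mm) begins 54 mm behind the grasp point. The pads swing forward as they close: fully open they stand 13 mm farther back than shut.
Start: joints at [70.273, 33.873, 2.773, 92.16, -1.908, 54.013, -1.931], TCP at [0.18, -0.702, 0.193] pointing down, gripper open.
Joint ranges: [-153.93, 153.93], [-27.13, 128.08], [-72.61, 78.16], [10.71, 143.7], [-87.88, 267.88], [4.46, 118.87], [-176.78, 176.78]. Speed limits (degrees/s): [147.25, 147.25, 180, 180, 180, 180, 180].

## Interface

Orientations are given as [roll, pitch, yaw] about the fixed x, y, z axes, in that order (R = Rz(yaw) Ry(pitch) Rx(roll)).
In Python, from plant import r, get_image, get_calibration gives the robot as it stands.
- The arm moves only by the shell command python3 -m inch 'ROWS' [FORCE]. ROWS is JSON, a list of rows, each a list of 7 numbers: the shift along the tool's x, y, z in cm, then the turn, a rotation vector about the tool's x, y, z in rad, then the finger opening in cm, from 0 to 8.54. A call has 1 to 5 rows; each row is the pose to reach, as a shift and turn from the pose commanded when the call began, along the tool's axes at that moment; what a row does not reach only later rows make up. A row lasts 1/10 s, in which the tool goes at most 50 mm and 8.59 degrees, less where a joint would pass 70% of its speed; a pose out of reach is approached as far as the arm can. A call with a gripper value outside its range is refused whole. The fingers move at their own pace and stop on an object; FORCE is the grip in N (left out, the last holds). Time passes only in rows, so rows that repeat a pose let the fingers close. It gives the time, the measured TCP pose, the force, the opening and the grip force at its end, in the units of the state.
- r.get_state(): the state, without advancing time (a new reading comes with each control period).
- get_image(name): name is "side" or "top" or "wrist"; returns (picture, depth): 400x640x3 uint8, red, green, blue; 400x640 float32, m along the optical axis (not along the pixel's ray), 0 where there is no reading.
- get_calibration(name): a dict with "fx", "fy", "cx", "cy" (pixels), "pose" (4x4, takes a point from camera to world coordinates). Camera axes: x right, y down, z forward; pixel columns grow to the right and rows downward; lengths in m; the calibration is good to about 2 mm. A picture is of the moment at which its call begins: read the wrist's pose just before it. get_calibration takes no time and is no camera call; for the wrist camera it gives the pose at the moment of the call.
- r.finish_job(): hands the job in; it is judged then, once.
The state is a dict: "time_s": time; "joint_positions": joint angles; "joint_vel": joint speeds; "joint_efforts": joint torques, N m; "position": TCP position; "orientation": TCP orientation; "force": force on the tool from outside, world axes, zero at the start; "moment": the same for the moment, N m; "finger_gap": finger opening in m; "grasp_force": force on a finger pad.
Only numpy, scipy, OpenCV 4.12 (cv2) and the standard library are available. Lean on these libraries where they do the work, as an engineer would, in place of code of your own. Each camera call takes 0.05 s, during which the arm holds its last target. There are 200 camera calls.

## Task

Swing the blue hatch of the off-white drive enclosure down, press it shut against its springy seal and turn the red wing knob clockwise until the tongue hidden beneath catches behind the frame edge, so that the hatch stays shut by itself when you let go. Do not disturb the other things on the bench or on the enclosure.

Things in the scene. Friction and masses are not known exactly. Their poses are not given: they have to be found in the camera images.
- enclosure: Off-white drive enclosure, fixed to the bench, 270 mm (its x) by 340 mm (its y, -130 to +210 mm), 109 mm tall; origin on the bench under the middle of the hatch; its -x side faces roughly to the robot, z up. A blue hatch, 230 x 226 mm, closes its open top; the strip y = +128 to +210 mm is a fixed deck, top 109 mm up.
- hatch_hinge (a point): Middle of the hatch's far edge, on its hinge axis: 115 mm in the enclosure's +x, 106 mm above the bench. Turns with the hatch: x points from the free front edge to the hinge, y along the hinge axis, z out of the outer (upper) face. The panel reaches 230 mm from here in -x, +-113 mm in y, +-3 mm in z. Pushing its upper face closes it.
- hatch (a joint): Opening angle of the hatch, rad: 0 fully shut on a hard stop (panel level, top face 109 mm above the bench), growing as the front edge rises, at most 1.2. The stiff hinge holds it where it is left (2 to 4 N at the knob moves it down). Below 0.085 the seal pushes back. Let go unlatched it springs up to 0.05 to 0.07; held by the tongue it rests at about 0.02.
- wing_grip (a point): Centre of the knob's red wing, on the knob's axis, which stands square to the hatch's face 170 mm from the hinge line, mid-width. The wing is a bar 72 mm long (this point's x), 12 mm thick (its y), 32 mm high (its z, +-16 mm about here), on a black flange 48 mm across whose top is 16 mm below this point and 10 mm above the hatch's face. The flange turns with the wing.
- wing (a joint): Angle of the wing knob, rad, 0 to 3.1, growing clockwise seen from above; the wing lies along the front-to-hinge line at 0. Stays where it is left, about 0.1 N m to turn. Its tongue is set on the spindle with an unseen error: it stands square behind the frame edge, on a hard stop, at 2.2 +-0.25, and begins to go behind the edge some 0.9 rad before that.
- frame_edge (a point): Middle of the inner rim of the frame edge under the hatch's front, top face 98 mm above the bench, 8 mm thick; carries a black sprung rubber seal bar. The knob's hidden steel tongue, 50 mm long from the axis, 16 mm wide, must swing under it. It passes only with the hatch pressed to within about 0.015 rad of shut (15 N down at the knob, 10 N to hold); else its side jams on this edge and feels like a stop.
- flask_mid (a point): Bystander: blue drinks flask with a black cap, 74 mm across, 230 mm tall, standing. The point is half-way up its middle.
- book_mid (a point): Bystander: closed handbook with blue covers, 170 x 230 x 42 mm. The point is half-way up its middle.
- caliper_case_mid (a point): Bystander: flat black caliper case, 90 x 235 x 24 mm. The point is half-way up its middle.
- chuck_key_mid (a point): Bystander: steel T-handled chuck key, lying, 120 mm long, handle 110 mm. The point is half-way up its middle.
- micrometer_mid (a point): Bystander: micrometer lying on the enclosure's fixed side deck beside the hatch, 120 mm long, 18 mm high. The point is half-way up its middle.
- driver_grip (a point): Bystander: a screwdriver lying on the bench, 200 mm long. The point is in its handle.

How it is judged (in metres and radians):
On the way:
1. the hatch is pressed fully shut against its seal (value of joint hatch below 0.022 rad), for 0.1 s.
At the end, for the whole second after the job is handed in: The hatch stays shut by itself, at rest, within 0.03 rad of fully shut (unlatched it would spring up to about 0.05), the wing knob turned past 1.3 rad, and every bystander within 30 mm of where it was (value of joint hatch below 0.03 rad and velocity of joint hatch between -0.02 and 0.02 rad/s and value of joint wing above 1.3 rad and distance of each of flask_mid, book_mid, caliper_case_mid, chuck_key_mid, micrometer_mid, driver_grip from where it was at the start of the episode below 0.03 m); the robot touches nothing.
It fails at once if a bystander is knocked or shifted by more than 30 mm (distance of any of flask_mid, book_mid, caliper_case_mid, chuck_key_mid, micrometer_mid, driver_grip from where it was at the start of the episode above 0.03 m).
It also fails if it takes over 72 s, if anything falls off the work surface, if the arm or the gripper's body presses on something with over 40 N, if the wrist force passes 120 N, or if a joint passes its speed limit or range.

## Working session

There is one attempt and no reset: what is moved stays moved. The work goes in short steps, Python scripts to look and compute and a shell command to move; the robot and the scene stay as the last step left them, time stands still between calls to the robot, and variables do not carry over. Pictures are saved under pics/ and viewed, at most 10 in all, crops included, and the job is handed in when it is done.

```bash
ls; mkdir -p pics
cat > h.py <<'E'
import numpy as np, cv2
from plant import r, get_image, get_calibration
def grab(name, tag):
    c=get_calibration(name); im,d=get_image(name)
    np.savez(f'pics/{tag}.npz',im=im,d=d,pose=c['pose'],k=[c['fx'],c['fy'],c['cx'],c['cy']])
    cv2.imwrite(f'pics/{tag}.png',im[:,:,::-1]); return im,d,c
def pt(tag,u,v,w=1):
    z=np.load(f'pics/{tag}.npz'); d=z['d'][v-w:v+w+1,u-w:u+w+1]; d=np.median(d[d>0]) if (d>0).any() else 0
    fx,fy,cx,cy=z['k']; p=z['pose']@[(u-cx)/fx*d,(v-cy)/fy*d,d,1]; return p[:3]
E
python3 - <<'E'
from h import *
a=grab('top','top1')[0]; b=grab('side','side1')[0]
s=r.get_state(); print(s['position'],s['orientation'],s['time_s'],r.grip_point_offset)
for n in('top','side','wrist'): print(n,np.round(get_calibration(n)['pose'],3).tolist())
E
```

```text
pics
[ 0.17973728 -0.70150499  0.19203415] [-1.79882433e+02  6.68502631e-03  1.43751282e+01] 0.1 0.0187
top [[-0.001, -0.987, 0.161, 0.279], [-1.0, 0.004, 0.017, -0.047], [-0.017, -0.161, -0.987, 1.364], [0.0, 0.0, 0.0, 1.0]]
side [[0.917, 0.23, -0.325, 0.983], [0.398, -0.484, 0.779, -1.251], [0.022, -0.844, -0.536, 0.946], [0.0, 0.0, 0.0, 1.0]]
wrist [[0.248, -0.927, -0.283, 0.252], [-0.969, -0.238, -0.07, -0.682], [-0.002, 0.292, -0.956, 0.374], [0.0, 0.0, 0.0, 1.0]]
```

View pics/top1.png

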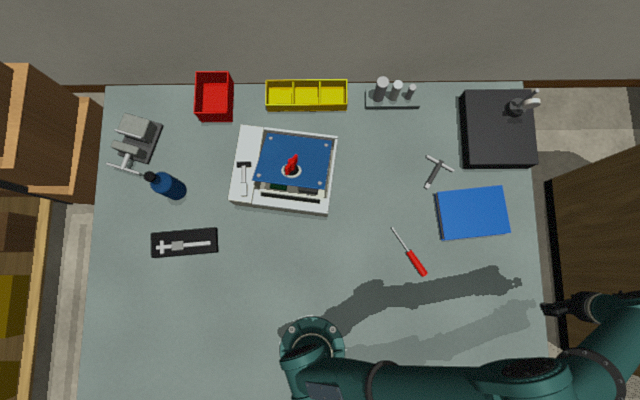

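View pics/side1.png

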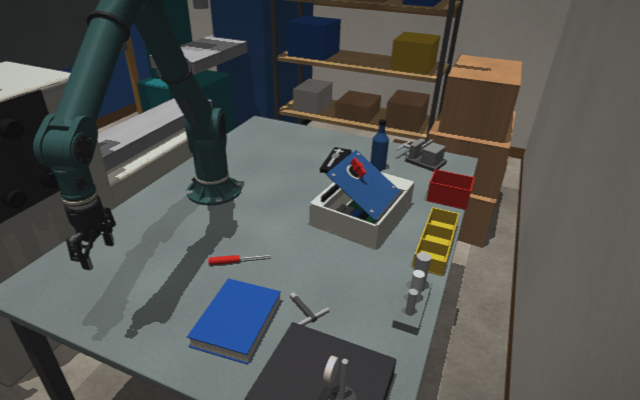

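The top view shows the enclosure with box corners near (242,126), (338,135), (328,215) and (229,203). The hatch is open, with the red wing at (291,165) and the micrometer at (243,178). The side view confirms the hatch is open at a moderate angle, with the flask behind the enclosure. Next I'll fit the hatch plane and the box yaw.

```bash
cat >> h.py <<'E'
def cloud(tag):
    z=np.load(f'pics/{tag}.npz'); d=z['d']; fx,fy,cx,cy=z['k']
    v,u=np.mgrid[:d.shape[0],:d.shape[1]]
    P=np.stack([(u-cx)/fx*d,(v-cy)/fy*d,d,np.ones_like(d)],-1)@z['pose'].T
    return z['im'].astype(int),P[...,:3],d>0
def plane(p):
    for _ in range(4):
        c=p.mean(0); n=np.linalg.svd(p-c,full_matrices=False)[2][2]; e=(p-c)@n; p=p[abs(e)<max(2*e.std(),.002)]
    return c,n*np.sign(n[2]),e.std()
E
python3 - <<'E'
from h import *
for t,(u0,u1,v0,v1) in {'top1':(240,338,128,200),'side1':(325,405,145,225)}.items():
    im,P,ok=cloud(t); R,G,B=im[...,0],im[...,1],im[...,2]
    box=np.zeros(ok.shape,bool); box[v0:v1,u0:u1]=1
    blue=ok&box&(B>90)&(B>1.6*R)&(B>1.2*G); red=ok&box&(R>120)&(R>2*G)&(R>2*B)
    c,n,e=plane(P[blue]); print(t,blue.sum(),'c',c.round(3),'n',n.round(3),'tilt',np.arccos(n[2]),'yaw',np.degrees(np.arctan2(-n[1],-n[0])),e)
    print(' red',red.sum(),P[red].mean(0).round(3), P[red].min(0).round(3),P[red].max(0).round(3))
for q in [(246,130),(334,139),(325,211),(233,200),(258,206),(240,165)]: print(q,pt('top1',*q).round(3))
# yaw from white mask on top at z~.1
im,P,ok=cloud('top1'); m=ok&(im.min(-1)>150)&(abs(P[...,2]-.107)<.012); m[:,:220]=0;m[:,345:]=0;m[:110]=0;m[225:]=0
rc=cv2.minAreaRect(P[m][:,:2].astype(np.float32)); print(m.sum(),rc, cv2.boxPoints(rc).round(3).tolist())
z=P[m][:,2]; print(np.median(z))
E
```

```text
top1 3045 c [0.622 0.054 0.173] n [ 0.515 -0.07   0.854] tilt 0.5464164712971309 yaw 172.20263310290989 0.001395353406272283
 red 108 [0.59  0.06  0.235] [0.561 0.043 0.214] [0.624 0.076 0.251]
side1 2094 c [0.632 0.042 0.163] n [ 0.514 -0.07   0.855] tilt 0.5458480700571386 yaw 172.25136243867362 0.0017456952026836054
 red 58 [0.598 0.058 0.23 ] [0.573 0.04  0.19 ] [0.626 0.135 0.248]
(246, 130) [0.746 0.226 0.111]
(334, 139) [ 0.717 -0.078  0.096]
(325, 211) [ 0.465 -0.046  0.097]
(233, 200) [0.502 0.263 0.107]
(258, 206) [0.491 0.189 0.045]
(240, 165) [0.618 0.239 0.125]
2558 ((0.6146589517593384, 0.09738832712173462), (0.3394477069377899, 0.2711293697357178), 82.3144760131836) [[0.4580000042915344, -0.05299999937415123], [0.7260000109672546, -0.08900000154972076], [0.7720000147819519, 0.24699999392032623], [0.503000020980835, 0.2840000092983246]]
0.10829640209218727
```

```bash
cat >> h.py <<'E'
from scipy.spatial.transform import Rotation as Ro
def to(p,yaw=None):
    s=r.get_state(); R=Ro.from_euler('xyz',s['orientation'],degrees=True)
    d=R.inv().apply(np.array(p)-s['position'])*100
    o='' if yaw is None else (R.inv()*Ro.from_euler('xyz',[180,0,yaw],degrees=True)).as_rotvec().round(3)
    print('t',round(s['time_s'],2),'pos',s['position'].round(4),'rpy',s['orientation'].round(1),'j',np.round(s['joint_positions'],1).tolist(),'F',s['force'].round(1),'-> shift',d.round(2),'turn',o)
E
python3 -m inch '[[0,0,-4,0,0,0,0],[53.1,-59.5,-8,0,0,0,0],[53.1,-59.5,-8,0,0,0,0],[53.1,-59.5,-8,0,0,0,0],[53.1,-59.5,-8,0,0,0,0]]' 30
python3 -c "from h import *; to([.547,.006,.275],-7.7)"
```

```text
time_s: 0.6
position: [0.2723, -0.5228, 0.2428]
orientation: [-180.0, -0.0, 14.4]
force: [1.4, -0.1, 0.4]
finger_gap: 0.0121
grasp_force: 0.0
t 0.6 pos [ 0.2723 -0.5228  0.2428] rpy [-180.    -0.    14.4] j [56.9, 20.9, 1.5, 107.3, -0.7, 51.8, -16.8] F [ 1.4 -0.1  0.4] -> shift [ 39.72 -44.42  -3.19] turn [-0.001  0.     0.385]
```

```bash
python3 -m inch '[[39.7,-44.4,-3.2,0,0,0,0],[39.7,-44.4,-3.2,0,0,0,0],[39.7,-44.4,-3.2,0,0,0,0],[39.7,-44.4,-3.2,0,0,0,0],[39.7,-44.4,-3.2,0,0,0,0]]'
python3 -c "from h import *; to([.547,.006,.275],172.3)"
```

```text
time_s: 1.1
position: [0.3871, -0.3013, 0.2565]
orientation: [-180.0, 0.0, 14.4]
force: [1.0, -0.7, -0.8]
finger_gap: 0.0004
grasp_force: 0.0
t 1.1 pos [ 0.3871 -0.3013  0.2565] rpy [-180.     0.    14.4] j [36.0, 12.5, -4.0, 117.7, 1.1, 49.8, -44.3] F [ 1.  -0.7 -0.8] -> shift [ 23.12 -25.81  -1.85] turn [-0.    -0.    -2.757]
```

```bash
python3 -m inch '[[23.1,-25.8,-1.85,0,0,0,0],[23.1,-25.8,-1.85,0,0,0,0],[23.1,-25.8,-1.85,0,0,0,0],[23.1,-25.8,-1.85,0,0,0,0],[23.1,-25.8,-1.85,0,0,0,0]]'
python3 -m inch '[[0,0,0,0,0,-0.15,0],[0,0,0,0,0,-0.3,0],[0,0,0,0,0,-0.44,0],[0,0,0,0,0,-0.58,0],[0,0,0,0,0,-0.72,0]]'
python3 -m inch '[[0,0,0,0,0,-0.15,0],[0,0,0,0,0,-0.3,0],[0,0,0,0,0,-0.44,0],[0,0,0,0,0,-0.58,0],[0,0,0,0,0,-0.72,0]]'
python3 -m inch '[[0,0,0,0,0,-0.15,0],[0,0,0,0,0,-0.3,0],[0,0,0,0,0,-0.44,0],[0,0,0,0,0,-0.58,0],[0,0,0,0,0,-0.72,0]]'
python3 -c "from h import *; to([.547,.006,.275],172.3)
s=r.get_state();print(s['time_s']); grab('wrist','w1')"
```

```text
time_s: 1.6
position: [0.5021, -0.08, 0.2698]
orientation: [180.0, 0.0, 14.4]
force: [0.1, -0.4, -0.1]
finger_gap: -0.0
grasp_force: 0.0
time_s: 2.1
position: [0.5015, -0.0818, 0.2695]
orientation: [-180.0, 0.0, 56.0]
force: [0.3, -0.7, 0.1]
finger_gap: 0.0002
grasp_force: 0.0
time_s: 2.6
position: [0.5014, -0.0819, 0.2695]
orientation: [-179.9, -0.0, 97.2]
force: [-0.4, 0.9, -0.8]
finger_gap: -0.0003
grasp_force: 0.0
time_s: 3.1
position: [0.5014, -0.082, 0.2695]
orientation: [-180.0, -0.0, 138.5]
force: [0.3, 1.2, 0.7]
finger_gap: -0.0
grasp_force: 0.0
t 3.1 pos [ 0.5014 -0.082   0.2695] rpy [-180.    -0.   138.5] j [32.7, 15.6, -34.9, 113.9, 11.0, 53.8, 40.7] F [0.3 1.2 0.7] -> shift [ 2.42  9.6  -0.56] turn [-0.    -0.001 -0.591]
3.1
```

View pics/w1.png

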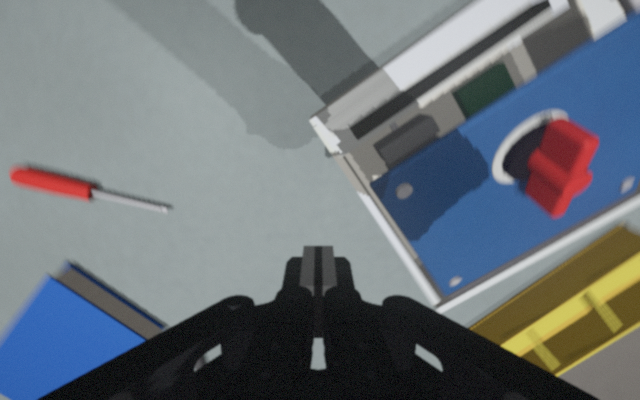

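The wrist view shows the raised hatch with the red wing at about (565,165). The panel's −y front corner region is near (400,190), and my closed fingers are clear of it. Next I'll move to the push point beside the knob.

```bash
python3 -m inch '[[2.4,9.6,-0.5,0,0,0,0],[2.4,9.6,-0.5,0,0,-0.15,0],[2.4,9.6,-0.5,0,0,-0.3,0],[2.4,9.6,-0.5,0,0,-0.45,0],[2.4,9.6,-0.5,0,0,-0.59,0]]'
python3 -m inch '[[0,0,1.5,0,0,0,0],[0,0,3,0,0,0,0],[0,0,4.5,0,0,0,0],[0,0,6,0,0,0,0],[0,0,7.5,0,0,0,0]]'
python3 -c "from h import *; to([.547,.006,.125],172.3)"
```

```text
time_s: 3.65
position: [0.5479, 0.0062, 0.2744]
orientation: [-180.0, -0.1, 172.2]
force: [0.6, 0.1, -0.5]
finger_gap: 0.0001
grasp_force: 0.0
time_s: 4.15
position: [0.5476, 0.0056, 0.1981]
orientation: [-180.0, -0.1, 171.9]
force: [0.7, 0.8, -0.8]
finger_gap: 0.0002
grasp_force: 0.0
t 4.15 pos [0.5476 0.0056 0.1981] rpy [-1.800e+02 -1.000e-01  1.719e+02] j [25.3, 25.4, -40.8, 113.6, 21.9, 48.8, 54.4] F [ 0.7  0.8 -0.8] -> shift [0.06 0.04 7.31] turn [-0.    -0.001 -0.007]
```

```bash
python3 -m inch '[[0,0,1,0,0,0,0],[0,0,2,0,0,0,0],[0,0,3,0,0,0,0],[0,0,3.8,0,0,0,0],[0,0,4.5,0,0,0,0]]'
python3 -m inch '[[0,0,0.7,0,0,0,0],[0,0,1.4,0,0,0,0],[0,0,2.0,0,0,0,0],[0,0,2.6,0,0,0,0],[0,0,3.0,0,0,0,0]]'
python3 -c "from h import *; to([.547,.006,.125],172.3)
grab('side','side2')"
```

```text
time_s: 4.65
position: [0.5483, 0.0057, 0.1544]
orientation: [180.0, 0.0, 171.9]
force: [-0.4, -0.1, 1.9]
finger_gap: -0.0001
grasp_force: 0.4
time_s: 5.15
position: [0.5479, 0.0056, 0.1243]
orientation: [-180.0, -0.0, 171.9]
force: [-0.5, -0.9, 0.3]
finger_gap: -0.0001
grasp_force: 0.4
t 5.15 pos [0.5479 0.0056 0.1243] rpy [-180.    -0.   171.9] j [21.6, 30.8, -36.7, 117.2, 27.9, 40.8, 49.0] F [-0.5 -0.9  0.3] -> shift [ 0.1   0.03 -0.07] turn [-0.    -0.    -0.006]
```

View pics/side2.png

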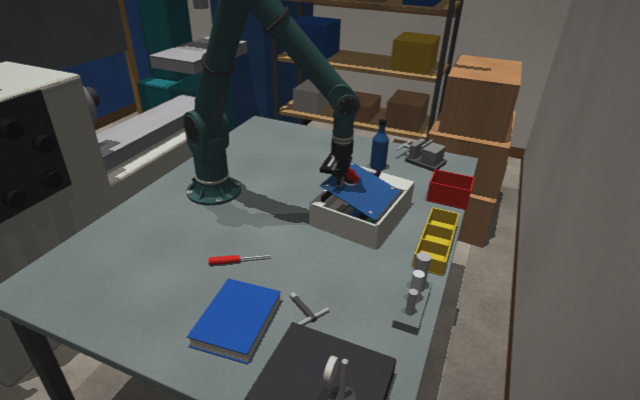

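The side view shows the hatch lower but still noticeably open, with the gripper at its front at (340,170). I'll measure the hatch angle.

Run:
```python
from h import *
im,P,ok=cloud('side2'); R,G,B=im[...,0],im[...,1],im[...,2]
box=np.zeros(ok.shape,bool); box[165:225,325:405]=1
blue=ok&box&(B>90)&(B>1.6*R)&(B>1.2*G)
c,n,e=plane(P[blue]); print(blue.sum(),c,n,np.arccos(n[2]),e)
o=np.array([.6093,.0577]);ex=np.array([.991,-.134]);ey=np.array([.134,.991])
p=P[blue]; q=np.c_[(p[:,:2]-o)@ex,(p[:,:2]-o)@ey,p[:,2]]; print(np.percentile(q,[1,99],axis=0).round(3))
i=np.argsort(q[:,0])[:8]; print(q[i].round(3))
g=cv2.resize(np.load('pics/side2.npz')['im'][130:250,290:430,::-1],(700,600),interpolation=cv2.INTER_CUBIC); cv2.imwrite('pics/s2c.png',g)
```

```text
1535 [0.64563952 0.0468562  0.13159921] [ 0.28692264 -0.0387916   0.95716802] 0.2937389613879414 0.0016791749641337156
[[-0.079 -0.113  0.109]
 [ 0.113  0.111  0.167]]
[[-0.089 -0.103  0.17 ]
 [-0.088  0.078  0.168]
 [-0.087 -0.098  0.163]
 [-0.087 -0.099  0.168]
 [-0.085  0.09   0.168]
 [-0.085  0.081  0.172]
 [-0.084 -0.11   0.166]
 [-0.084 -0.112  0.171]]
```

View pics/s2c.png

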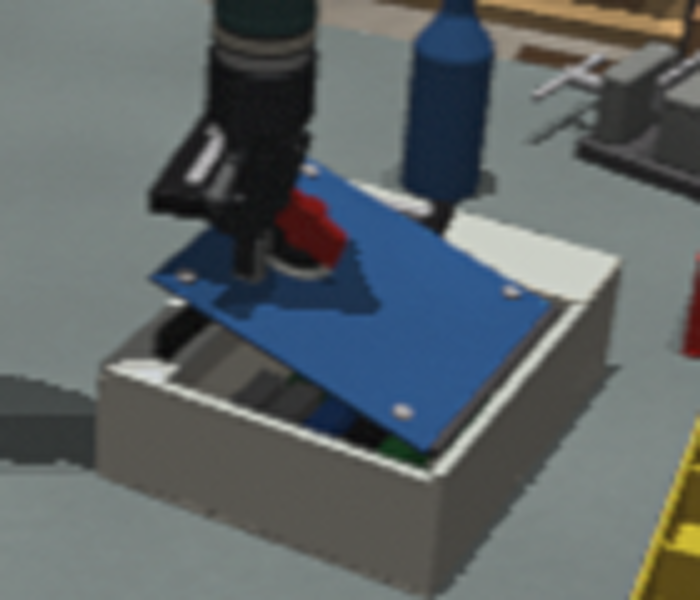

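Run:
```python
from h import *
o=np.array([.6093,.0577]);ex=np.array([.991,-.134]);ey=np.array([.134,.991])
for v in range(172,190,2):
    p=pt('side2',339,v,0); print(v,np.load('pics/side2.npz')['im'][v,339],p.round(3))
grab('side','side3')
im,P,ok=cloud('side3'); R,G,B=im[...,0],im[...,1],im[...,2]
box=np.zeros(ok.shape,bool); box[165:225,325:405]=1
blue=ok&box&(B>90)&(B>1.6*R)&(B>1.2*G); c,n,e=plane(P[blue]); print(np.arccos(n[2]))
print(r.get_state()['position'],r.get_state()['force'],get_calibration('wrist')['pose'][:3,3])
```

```text
172 [20 20 22] [0.541 0.012 0.211]
174 [18 19 21] [ 0.553 -0.02   0.222]
176 [20 21 23] [ 0.555 -0.025  0.217]
178 [21 19 21] [ 0.555 -0.023  0.209]
180 [20 20 20] [ 0.549 -0.006  0.19 ]
182 [20 20 21] [ 0.551 -0.011  0.185]
184 [22 22 23] [ 0.549 -0.003  0.172]
186 [35 45 57] [ 0.549 -0.004  0.165]
188 [23 39 57] [ 0.551 -0.007  0.159]
0.28925301126687264
[0.54780193 0.00556877 0.12421581] [-0.13515852 -0.72228381  0.75454788] [0.47418125 0.01744124 0.30605792]
```

Run:
```python
from h import *
for v in range(240,275,4): print(v,np.load('pics/w1.npz')['im'][v,312],pt('w1',312,v,0).round(3))
grab('wrist','w2')
```

```text
240 [155 164 164] [ 0.588 -0.169  0.001]
244 [150 159 160] [ 0.593 -0.173  0.001]
248 [75 78 79] [ 0.491 -0.075  0.316]
252 [78 81 81] [ 0.492 -0.075  0.32 ]
256 [77 78 78] [ 0.492 -0.075  0.322]
260 [73 76 75] [ 0.492 -0.075  0.326]
264 [76 77 78] [ 0.492 -0.075  0.33 ]
268 [74 75 76] [ 0.492 -0.075  0.333]
272 [74 73 74] [ 0.492 -0.075  0.337]
```

View pics/w2.png

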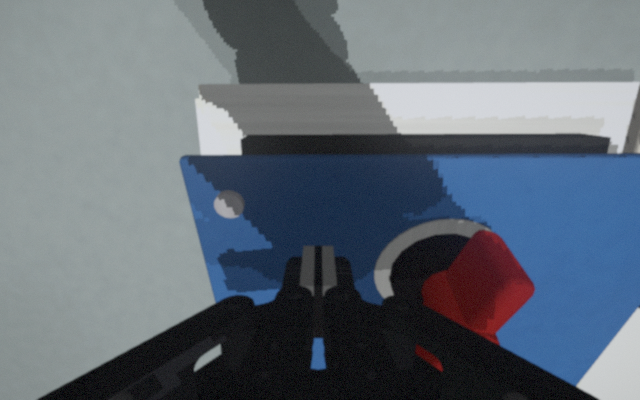

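The wrist view shows the fingertip at (318,247) resting on the panel, with the wing to its right at about (480,280). Depths from both cameras suggest the real fingertip ends about 4 cm above the reported TCP. I'll check that, along with the wing's direction and the gripper clearance.

Run:
```python
from h import *
o=np.array([.6093,.0577]);ex=np.array([.991,-.134]);ey=np.array([.134,.991])
im,P,ok=cloud('w2'); R,G,B=im[...,0],im[...,1],im[...,2]
E=np.stack([(P[...,:2]-o)@ex,(P[...,:2]-o)@ey,P[...,2]],-1)
z=np.load('pics/w2.npz'); print('k',z['k'],'depth tip',[z['d'][v,312].round(3) for v in (240,244,248,252)])
for u,v in[(318,242),(318,236),(308,250),(328,250),(300,290),(260,310),(200,330),(320,390),(420,330),(400,380)]: print((u,v),im[v,u],E[v,u].round(3))
blue=ok&(B>60)&(B>1.6*R)&(B>1.2*G); blue[:160]=0; c,n,e=plane(E[blue]); print('n',n,np.arccos(n[2]),e)
red=ok&(R>90)&(R>2*G)&(R>2*B)
h=(E[red]-c)@n; q=E[red]; print('red h',np.percentile(h,[1,50,99]).round(3))
# hatch frame coordinates: a along panel (hinge->front), b along ey
a=np.cross(n,[0,1,0]);a/=np.linalg.norm(a); H=np.array([.115,0,.106]); A=(q-H)@a; Bq=(q-H)@[0,1,0]
t=h>np.percentile(h,99)-.006
pts=np.c_[A,Bq][t].astype(np.float32); print('top face',t.sum(),cv2.minAreaRect(pts),pts.mean(0))
print('all',cv2.minAreaRect(np.c_[A,Bq].astype(np.float32)))
# project TCP
s=r.get_state(); p=np.linalg.inv(z['pose'])@np.r_[s['position'],1]; print('tcp px',z['k'][0]*p[0]/p[2]+z['k'][2],z['k'][1]*p[1]/p[2]+z['k'][3],p[2])
```

```text
k [338.82834489 338.82834489 317.83639267 200.01076361] depth tip [np.float32(0.153), np.float32(0.154), np.float32(0.149), np.float32(0.145)]
(318, 242) [23 42 69] [-0.065 -0.058  0.164]
(318, 236) [31 47 73] [-0.069 -0.058  0.166]
(308, 250) [66 67 68] [-0.064 -0.063  0.171]
(328, 250) [69 68 70] [-0.065 -0.054  0.171]
(300, 290) [14 18 20] [-0.067 -0.064  0.207]
(260, 310) [14  8 14] [-0.061 -0.078  0.21 ]
(200, 330) [21 23 22] [-0.065 -0.092  0.225]
(320, 390) [23 19 17] [-0.065 -0.058  0.245]
(420, 330) [12 18 18] [-0.066 -0.03   0.226]
(400, 380) [12 19 21] [-0.071 -0.041  0.249]
n [ 2.85820337e-01 -8.14847392e-04  9.58282876e-01] 0.28986357926911577 0.0004946714293684845
red h [0.015 0.041 0.043]
top face 1738 ((0.18628637492656708, -0.0005111489444971085), (0.03777235746383667, 0.05182453244924545), 72.13490295410156) [0.19413377 0.00514961]
all ((0.18628637492656708, -0.0005111489444971085), (0.03777235746383667, 0.05182453244924545), 72.13490295410156)
tcp px 315.5170989301167 232.27026167684218 0.1954341687426263
```

```bash
python3 -m inch '[[0,0,0.6,0,0,0,0],[0,0,1.2,0,0,0,0],[0,0,1.8,0,0,0,0],[0,0,2.4,0,0,0,0],[0,0,3.0,0,0,0,0]]'
python3 -m inch '[[0,0,0.2,0,0,0,0],[0,0,0.4,0,0,0,0],[0,0,0.6,0,0,0,0],[0,0,0.8,0,0,0,0],[0,0,0.8,0,0,0,0]]'
python3 -c "from h import *; to([.547,.006,.25],172.3)"
```

```text
time_s: 5.8
position: [0.5479, 0.0056, 0.0942]
orientation: [-180.0, -0.0, 171.9]
force: [-1.9, 0.1, 1.1]
finger_gap: 0.0003
grasp_force: 0.4
time_s: 6.3
position: [0.5483, 0.0057, 0.0867]
orientation: [180.0, 0.0, 171.9]
force: [0.1, 0.8, 0.5]
finger_gap: -0.0003
grasp_force: 0.0
t 6.3 pos [0.5483 0.0057 0.0867] rpy [180.    0.  171.9] j [19.4, 33.7, -34.0, 118.6, 31.3, 36.7, 46.0] F [0.1 0.8 0.5] -> shift [  0.13   0.02 -16.33] turn [ 0.     0.    -0.006]
```

```bash
python3 -m inch '[[0,0,-5,0,0,0,0],[0,0,-10,0,0,0,0],[0,0,-12,0,0,0,4],[0.1,4,-12,0,0,0,8.5],[0.1,6,-12,0,0,0,8.5]]'
python3 -m inch '[[0,0,0,0,0,0,8.5],[0,0,0,0,0,0,8.5],[0,0,0,0,0,0,8.5]]'
python3 - <<'E'
from h import *
to([.5548,.0651,.2],172.3); grab('wrist','w3'); grab('side','side4')
im,P,ok=cloud('side4'); R,G,B=im[...,0],im[...,1],im[...,2]
box=np.zeros(ok.shape,bool); box[165:225,325:405]=1
blue=ok&box&(B>90)&(B>1.6*R)&(B>1.2*G); c,n,e=plane(P[blue]); print(np.arccos(n[2]),n)
E
```

```text
time_s: 6.8
position: [0.5568, 0.0675, 0.2086]
orientation: [179.9, 0.2, 171.9]
force: [-0.2, 0.3, 0.7]
finger_gap: 0.0433
grasp_force: 0.0
time_s: 7.1
position: [0.5553, 0.0636, 0.2064]
orientation: [-179.9, -0.0, 171.8]
force: [-0.4, 0.1, 1.0]
finger_gap: 0.0843
grasp_force: 0.0
t 7.1 pos [0.5553 0.0636 0.2064] rpy [-179.9   -0.   171.8] j [19.5, 25.8, -41.4, 111.8, 22.0, 50.5, 48.5] F [-0.4  0.1  1. ] -> shift [0.07 0.14 0.64] turn [-0.001 -0.001 -0.008]
0.08510379213002478 [ 0.08424136 -0.01133933  0.99638086]
```

View pics/w3.png

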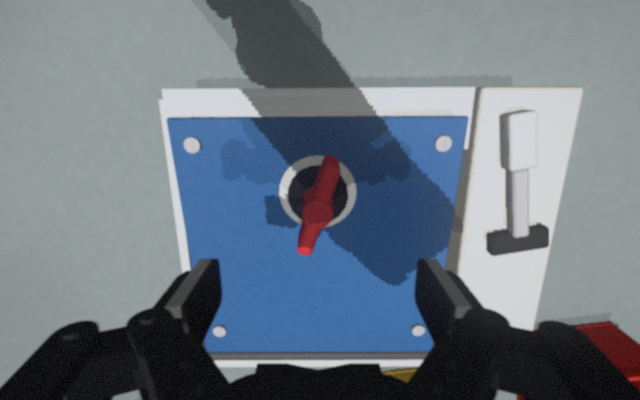

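The wrist view shows the hatch nearly down (0.085 rad). The wing runs from (331,158) to (306,250), so it is already turned slightly clockwise. The open fingertips are near (205,265) and (430,265). I'll fit the wing and the finger tips.

Run:
```python
from h import *
o=np.array([.6093,.0577]);ex=np.array([.991,-.134]);ey=np.array([.134,.991])
im,P,ok=cloud('w3'); R,G,B=im[...,0],im[...,1],im[...,2]
E=np.stack([(P[...,:2]-o)@ex,(P[...,:2]-o)@ey,P[...,2]],-1)
red=ok&(R>90)&(R>2*G)&(R>2*B); red[300:]=0
q=E[red]; print(red.sum(),'z',np.percentile(q[:,2],[1,50,99]).round(3))
zt=np.percentile(q[:,2]+.085*(q[:,0]+.055),99); t=(q[:,2]+.085*(q[:,0]+.055))>zt-.006
rc=cv2.minAreaRect(q[t][:,:2].astype(np.float32)); print(t.sum(),rc)
c=q[t][:,:2].mean(0); w=np.linalg.svd(q[t][:,:2]-c,full_matrices=False)[2][0]; w*=-np.sign(w[0]); print('top centre',rc[0],'dir',w,'wing angle',np.arctan2(w[1],-w[0]))
x=o+rc[0][0]*ex+rc[0][1]*ey; print('world',x)
s=r.get_state(); T=np.r_[(s['position'][:2]-o)@ex,(s['position'][:2]-o)@ey,s['position'][2]]
for u,v in[(210,262),(215,264),(205,270),(424,264),(430,264),(435,272)]: print((u,v),im[v,u],(E[v,u]-T).round(3))
```

```text
1563 z [0.163 0.168 0.17 ]
1543 ((-0.05231436714529991, -0.00016579031944274902), (0.01958334818482399, 0.06841885298490524), 63.06639862060547)
top centre (-0.05231436714529991, -0.00016579031944274902) dir [-0.94916622  0.3147753 ] wing angle 0.320219912280017
world [0.55743425 0.06454583]
(210, 262) [42 45 45] [-0.012 -0.042  0.059]
(215, 264) [29 34 41] [-0.009 -0.041  0.055]
(205, 270) [36 40 45] [-0.011 -0.042  0.065]
(424, 264) [31 33 39] [-0.01   0.044  0.06 ]
(430, 264) [70 70 74] [-0.011  0.046  0.06 ]
(435, 272) [71 73 74] [-0.01   0.046  0.067]
```

```bash
python3 -m inch '[[-0.2,0.1,0,0,0,0.15,8.5],[-0.2,0.1,2,0,0,0.3,7],[-0.2,0.1,5,0,0,0.3,6],[-0.2,0.1,8,0,0,0.3,5],[-0.2,0.1,8.5,0,0,0.3,5]]'
python3 - <<'E'
from h import *
to([.5574,.0645,.094],155); grab('wrist','w4')
E
```

```text
time_s: 7.7
position: [0.5549, 0.064, 0.1187]
orientation: [-179.7, -0.3, 154.7]
force: [-0.2, -0.7, -0.1]
finger_gap: 0.0496
grasp_force: 0.0
t 7.7 pos [0.5549 0.064  0.1187] rpy [-179.7   -0.3  154.7] j [12.6, 31.2, -32.8, 115.9, 25.6, 40.4, 28.3] F [-0.2 -0.7 -0.1] -> shift [-0.22  0.17  2.47] turn [-0.005 -0.005 -0.006]
```

View pics/w4.png

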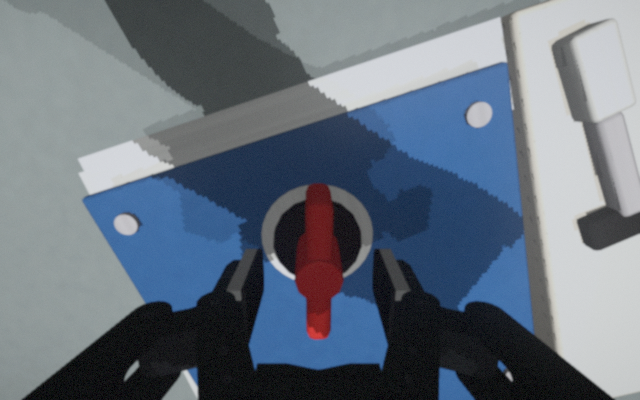

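The wing is vertical in the image at u≈318, centred between the pads at 245 and 393, and aligned. I'll descend and grip.

```bash
python3 -m inch '[[-0.2,0.1,1,0,0,0,4.5],[-0.2,0.1,2.1,0,0,0,4],[-0.2,0.1,2.1,0,0,0,2.5],[-0.2,0.1,2.1,0,0,0,0.5],[-0.2,0.1,2.1,0,0,0,0.5]]' 70
python3 -m inch '[[0,0,0,0,0,0,0.5],[0,0,0,0,0,0,0.5],[0,0,0,0,0,0,0.5]]'
python3 -c "
from h import *
to([.5574,.0645,.094],155)
im,d,c=grab('wrist','w5'); E=cloud('w5')[1]
for v in (230,240,250,260,270,280): print(v,im[v,300],im[v,336],E[v,300].round(3),E[v,336].round(3))"
```

```text
time_s: 8.25
position: [0.558, 0.0623, 0.1005]
orientation: [-179.6, -0.1, 154.7]
force: [-2.2, -5.2, -0.4]
finger_gap: 0.0109
grasp_force: 69.9
time_s: 8.55
position: [0.558, 0.0623, 0.1005]
orientation: [-179.6, -0.1, 154.7]
force: [-2.2, -5.4, -1.1]
finger_gap: 0.0106
grasp_force: 69.9
t 8.55 pos [0.558  0.0623 0.1005] rpy [-1.796e+02 -1.000e-01  1.547e+02] j [11.6, 32.7, -31.5, 116.4, 27.3, 38.5, 26.9] F [-2.2 -5.4 -1.1] -> shift [0.14 0.17 0.65] turn [-0.007 -0.001 -0.006]
230 [18 10 15] [27 18 26] [0.541 0.063 0.136] [0.548 0.078 0.135]
240 [26 18 21] [26 22 24] [0.546 0.061 0.135] [0.553 0.076 0.135]
250 [69 69 70] [70 69 69] [0.545 0.062 0.149] [0.552 0.076 0.148]
260 [60 60 60] [60 58 58] [0.545 0.062 0.157] [0.552 0.075 0.157]
270 [43 40 40] [51 49 51] [0.546 0.063 0.166] [0.551 0.075 0.167]
280 [30 28 27] [32 25 32] [0.546 0.063 0.173] [0.551 0.075 0.174]
```

View pics/w5.png

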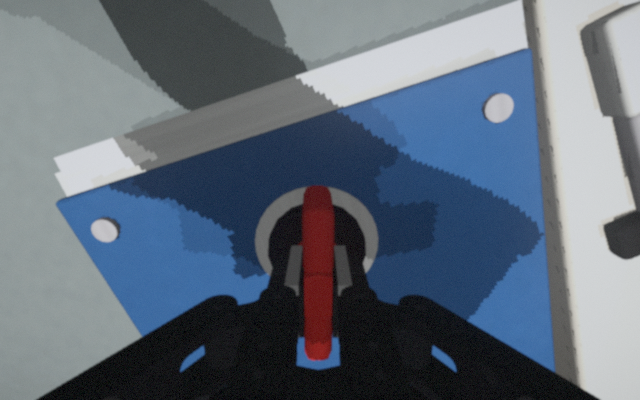

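The wing is held firmly (gap 10.7 mm, 70 N) with the tips about 1 cm above the flange. Now I'll press down.

```bash
python3 -m inch '[[0.1,0,0.4,0,0,0,0.5],[0.2,0,0.8,0,0,0,0.5],[0.3,-0.1,1.2,0,0,0,0.5],[0.3,-0.1,1.4,0,0,0,0.5],[0.3,-0.1,1.4,0,0,0,0.5]]'
python3 -m inch '[[0,0,0.15,0,0,0,0.5],[0,0,0.3,0,0,0,0.5],[0,0,0.3,0,0,0,0.5]]'
cat > ang.py <<'E'
from h import *
im,d,c=grab('side','tmp'); im,P,ok=cloud('tmp'); R,G,B=im[...,0],im[...,1],im[...,2]
box=np.zeros(ok.shape,bool); box[165:225,325:405]=1
blue=ok&box&(B>80)&(B>1.6*R)&(B>1.2*G); c,n,e=plane(P[blue])
o=np.array([.6093,.0577]);ex=np.array([.991,-.134]); k=P[blue]; f=k[((k[:,:2]-o)@ex)<-.08]
print('hatch tilt',n[:2]@ex,blue.sum(),'front edge z',np.median(f[:,2]) if len(f) else None)
E
python3 ang.py; python3 -c "
from h import *
to([.5548,.0651,.085],155)"
```

```text
time_s: 9.1
position: [0.5554, 0.0628, 0.0884]
orientation: [-179.6, 0.0, 154.7]
force: [-6.1, -6.9, 11.6]
finger_gap: 0.0107
grasp_force: 72.2
time_s: 9.4
position: [0.555, 0.063, 0.0859]
orientation: [-179.6, 0.0, 154.7]
force: [-9.4, -6.5, 16.8]
finger_gap: 0.011
grasp_force: 73.2
hatch tilt -0.0008918806234802754 1498 front edge z 0.10957782474419914
t 9.45 pos [0.555  0.063  0.0859] rpy [-179.6    0.   154.7] j [10.7, 33.6, -30.4, 117.3, 28.6, 36.7, 25.6] F [-8.7 -7.1 16.7] -> shift [0.11 0.19 0.09] turn [-0.007  0.    -0.006]
```

The hatch is shut (tilt about 0) at 17 N. I'll ease off the side load and start turning clockwise (+z of the tool).

```bash
python3 -m inch '[[0,-0.1,0.05,0,0,0,0.5],[0,-0.1,0.05,0,0,0.07,0.5],[0,-0.1,0.05,0,0,0.14,0.5],[0,-0.1,0.05,0,0,0.21,0.5],[0,-0.1,0.05,0,0,0.28,0.5]]'
python3 -c "
from h import *
to([.5548,.0651,.085],155);print(r.get_state()['moment'])"
python3 -m inch '[[0,0,0,0,0,0.07,0.5],[0,0,0,0,0,0.14,0.5],[0,0,0,0,0,0.21,0.5],[0,0,0,0,0,0.28,0.5],[0,0,0,0,0,0.28,0.5]]'
python3 -c "
from h import *
to([.5548,.0651,.085],155);print(r.get_state()['moment'])"; python3 ang.py
```

```text
time_s: 9.95
position: [0.5548, 0.0627, 0.0857]
orientation: [-179.7, 0.1, 138.5]
force: [-8.2, -6.4, 18.1]
finger_gap: 0.0106
grasp_force: 73.2
t 9.95 pos [0.5548 0.0627 0.0857] rpy [-1.797e+02  1.000e-01  1.385e+02] j [7.7, 32.8, -26.1, 117.5, 24.9, 35.3, 13.1] F [-8.2 -6.4 18.1] -> shift [0.16 0.18 0.06] turn [-0.006  0.001 -0.287]
[-1.69830308  1.14460606  0.13568882]
time_s: 10.45
position: [0.5545, 0.0625, 0.0857]
orientation: [-179.7, 0.2, 122.6]
force: [-8.2, -6.5, 18.6]
finger_gap: 0.0108
grasp_force: 73.2
t 10.45 pos [0.5545 0.0625 0.0857] rpy [-179.7    0.2  122.6] j [4.5, 32.1, -21.6, 117.6, 20.9, 34.2, 0.9] F [-8.2 -6.5 18.6] -> shift [0.2  0.16 0.07] turn [-0.006  0.002 -0.566]
[-1.82145608  1.26353965 -0.05322752]
hatch tilt -0.002086951523042113 1529 front edge z 0.10864574322006493
```

```bash
python3 -m inch '[[0,0,0,0,0,0.1,0.5],[0,0,0,0,0,0.2,0.5],[0,0,0,0,0,0.3,0.5],[0,0,0,0,0,0.4,0.5],[0,0,0,0,0,0.4,0.5]]'
python3 -c "
from h import *
to([.5548,.0651,.085],46);print(r.get_state()['moment'])"
python3 -m inch '[[0,0,0,0,0,0.1,0.5],[0,0,0,0,0,0.2,0.5],[0,0,0,0,0,0.3,0.5],[0,0,0,0,0,0.4,0.5],[0,0,0,0,0,0.4,0.5]]'
python3 -c "
from h import *
to([.5548,.0651,.085],46);print(r.get_state()['moment'])"; python3 ang.py
```

```text
time_s: 11.0
position: [0.5541, 0.0623, 0.0856]
orientation: [-179.7, 0.3, 99.6]
force: [-7.9, -6.0, 18.2]
finger_gap: 0.0109
grasp_force: 73.3
t 11.0 pos [0.5541 0.0623 0.0856] rpy [-179.7    0.3   99.6] j [-0.1, 31.3, -15.3, 117.8, 15.1, 32.9, -16.4] F [-7.9 -6.  18.2] -> shift [0.26 0.12 0.06] turn [-0.002  0.007  0.935]
[-1.90877076  1.51864865 -0.05417695]
time_s: 11.5
position: [0.5536, 0.0624, 0.0856]
orientation: [-179.8, 0.4, 76.7]
force: [-7.9, -6.5, 18.8]
finger_gap: 0.0107
grasp_force: 73.4
t 11.5 pos [0.5536 0.0624 0.0856] rpy [-179.8    0.4   76.7] j [-4.7, 30.9, -8.9, 118.1, 9.0, 32.0, -33.4] F [-7.9 -6.5 18.8] -> shift [0.29 0.06 0.06] turn [-0.002  0.007  0.535]
[-1.94271648  1.8926692  -0.06241987]
hatch tilt -0.001700027754216407 1524 front edge z 0.10939998645688909
```

```bash
python3 -m inch '[[0,0,0,0,0,0.07,0.5],[0,0,0,0,0,0.14,0.5],[0,0,0,0,0,0.21,0.5],[0,0,0,0,0,0.28,0.5],[0,0,0,0,0,0.28,0.5]]'
python3 -c "
from h import *
to([.5548,.0651,.085],46);print(r.get_state()['moment'])"
python3 -m inch '[[0,0,0,0,0,0.04,0.5],[0,0,0,0,0,0.08,0.5],[0,0,0,0,0,0.12,0.5],[0,0,0,0,0,0.16,0.5],[0,0,0,0,0,0.16,0.5]]'
python3 -c "
from h import *
to([.5548,.0651,.085],46);print(r.get_state()['moment'])"; python3 ang.py
```

```text
time_s: 12.05
position: [0.5533, 0.0625, 0.0856]
orientation: [-179.8, 0.4, 60.7]
force: [-8.6, -6.4, 19.1]
finger_gap: 0.0108
grasp_force: 73.5
t 12.05 pos [0.5533 0.0625 0.0856] rpy [-179.8    0.4   60.7] j [-8.0, 30.7, -4.4, 118.2, 4.6, 31.6, -45.1] F [-8.6 -6.4 19.1] -> shift [0.3  0.01 0.06] turn [-0.002  0.007  0.256]
[-1.80278882  2.05822698 -0.04742475]
time_s: 12.55
position: [0.5531, 0.0626, 0.0856]
orientation: [-179.9, 0.4, 51.5]
force: [-8.4, -4.9, 20.8]
finger_gap: 0.0106
grasp_force: 73.6
t 12.55 pos [0.5531 0.0626 0.0856] rpy [-179.9    0.4   51.5] j [-9.8, 30.7, -1.9, 118.3, 2.1, 31.4, -51.7] F [-8.4 -4.9 20.8] -> shift [ 0.3  -0.02  0.06] turn [-0.002  0.007  0.096]
[-1.71877674  2.17399464 -0.05159364]
hatch tilt -0.0017293954130801223 1520 front edge z 0.10858618947103249
```

```bash
python3 -m inch '[[0,0,0,0,0,0.04,0.5],[0,0,0,0,0,0.08,0.5],[0,0,0,0,0,0.12,0.5],[0,0,0,0,0,0.12,0.5]]'
python3 -c "
from h import *
to([.5548,.0651,.085],46);print(r.get_state()['moment']); grab('wrist','w6')"
```

```text
time_s: 13.0
position: [0.553, 0.0627, 0.0856]
orientation: [-179.9, 0.4, 44.6]
force: [-8.3, -5.7, 20.9]
finger_gap: 0.0106
grasp_force: 73.6
t 13.0 pos [0.553  0.0627 0.0856] rpy [-179.9    0.4   44.6] j [-11.3, 30.7, 0.1, 118.4, 0.2, 31.3, -56.7] F [-8.3 -5.7 20.9] -> shift [ 0.29 -0.04  0.06] turn [-0.002  0.007 -0.024]
[-1.66635744  2.26524053 -0.03133083]
```

View pics/w6.png

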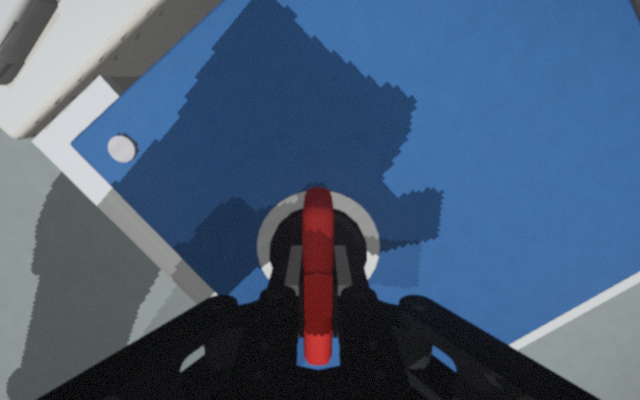

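The wing has turned with the tool to about 2.23 rad with the hatch still shut. Next I'll ease the press, open the fingers and back straight off.

```bash
python3 -m inch '[[0,0,-0.2,0,0,0,0.5],[0,0,-0.4,0,0,0,0.5],[0,0,-0.4,0,0,0,1.5],[0,0,-0.4,0,0,0,3],[0,0,-0.4,0,0,0,5]]' 
python3 ang.py
python3 -m inch '[[0,0,-0.4,0,0,0,5.5],[0,0,-2,0,0,0,5.5],[0,0,-6,0,0,0,5.5],[0,0,-10,0,0,0,5.5],[0,0,-13,0,0,0,5.5]]' 
python3 -m inch '[[0,0,0,0,0,0,5.5],[0,0,0,0,0,0,5.5]]'
python3 ang.py
python3 - <<'E'
from h import *
to([.55,.06,.2]); grab('wrist','w7')
o=np.array([.6093,.0577]);ex=np.array([.991,-.134]);ey=np.array([.134,.991])
im,P,ok=cloud('w7'); R,G,B=im[...,0],im[...,1],im[...,2]
E=np.stack([(P[...,:2]-o)@ex,(P[...,:2]-o)@ey,P[...,2]],-1)
red=ok&(R>90)&(R>2*G)&(R>2*B)&(np.linalg.norm(E[...,:2]-[-.055,0],axis=-1)<.05)
q=E[red][:,:2]; w=np.linalg.svd(q-q.mean(0),full_matrices=False)[2][0]; print('wing',np.arctan2(w[1],-w[0])%np.pi,q.mean(0))
blue=ok&(B>60)&(B>1.6*R)&(B>1.2*G)&(abs(E[...,0])<.115)&(abs(E[...,1])<.113); c,n,e=plane(E[blue]); print('tilt',n,e)
a=cloud('top1'); t=grab('top','top2')[0]; d=abs(t.astype(int)-a[0]).max(-1)
E
```

```text
time_s: 13.55
position: [0.5573, 0.0667, 0.0877]
orientation: [180.0, -0.1, 44.8]
force: [0.0, 0.9, 0.5]
finger_gap: 0.0431
grasp_force: 0.0
hatch tilt 0.015878009097387756 1514 front edge z 0.11234597806897106
time_s: 14.1
position: [0.5573, 0.0658, 0.2199]
orientation: [179.9, -0.1, 44.8]
force: [0.8, 0.4, 0.3]
finger_gap: 0.0547
grasp_force: 0.0
time_s: 14.3
position: [0.5567, 0.0657, 0.2181]
orientation: [179.9, -0.1, 44.8]
force: [0.2, 0.3, -1.7]
finger_gap: 0.055
grasp_force: 0.0
hatch tilt 0.015970830806636933 1501 front edge z 0.11278810605613587
t 14.35 pos [0.5558 0.0655 0.217 ] rpy [-180.     0.    44.8] j [-11.5, 20.4, 0.2, 112.4, -0.1, 47.3, -56.5] F [-0.4  0.4  0.4] -> shift [-0.8  -0.01  1.7 ] turn 
wing 2.2270303103665805 [-0.05332182  0.00215028]
tilt [ 1.90694179e-02 -1.21534634e-04  9.99818155e-01] 0.0006918550051073767
```

The hatch rests by itself at about 0.018 rad, which is latched, with the wing at 2.23 rad. The robot is clear, so I'll hand in.

```bash
python3 -c "
from plant import r
print(r.finish_job())"
```

```text
the job is handed in; nothing more can be done
None
```

I closed and latched the hatch: with the gripper clear it rested by itself at about 0.02 rad, the wing stood at about 2.23 rad, and I handed the job in at about 14 s; I didn't measure the bystanders afterwards, though nothing in the moves went near them.

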